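Gather the hole cutters in the pick corner of the tub

TASK

Someone left a steel spindle sleeve standing in the red-marked corner of the white parts tub: lift it out and stand it upright, wholly on the round green mat, set down and not dropped. Then take the tub by its blue corner grip and tip it to about 30 degrees, with its red-marked corner staying down at the bench, until all five loose cutters have slid together into that corner and none has spilled. Leave everything else on the bench alone, and finish while still holding the tub still and tilted: do not put it down or let go.

Things in the scene. Friction and masses are not known exactly. Their poses are not given: they have to be found in the camera images.
- tote: White open parts tub, outside 180 x 140 x 45 mm (body x by y by z), walls and floor 5 mm thick, with a thin 8 mm lip drawn round the rim (look only). Loose, 0.35 kg empty. Origin: centre of the underside; z up. The blue grip stands at its +x+y corner, the red-marked pick corner is its -x-y corner. The five cutters lie loose inside.
- tote_handle (a point): Point to take hold of on the blue corner grip: a rigid upright tab, 14 mm thick along the tub's diagonal (the direction from the pick corner to the grip), 36 mm wide across it, at (88, 68) mm in the tub's frame, its top 95 mm above the tub's underside, 50 mm above the rim. This point is on the tab's centre line, 75 mm above the underside. Axes as the tub's.
- tote_corner (a point): The pick corner: the point in the inside corner on the tub's inner floor, at (-85, -65, 5) mm in the tub's frame, marked by a red square 40 mm wide on the floor. The tub can pivot on its outer bottom corner here, at (-90, -70, 0) mm.
- sleeve: Steel spindle sleeve standing upright in the pick corner: foot 38 mm diameter and 22 mm high, above it a 31 mm diameter shank, 105 mm high in all, brass band low on the shank. 0.35 kg. Origin: centre of the underside; z along its axis. It starts on the tub's floor 5 mm above the bench.
- sleeve_grip (a point): Point on the sleeve's axis 83 mm above its underside, on the plain 31 mm shank: a good height to grip, clear above the tub's rim.
- mat: Round green mat fixed on the bench, 110 mm diameter, 4 mm thick, to the robot's left or right of the tub. Origin: centre of its underside.
- cutter1: One of the five loose hole cutters in the tub: short dark steel cylinder with small teeth, 24 mm diameter, 16 mm high, 40 g. Origin: centre of its underside (when upright). Oily and smooth: it starts to slide on the open floor at a tilt of 5 to 9 degrees, along a wall at up to 18 degrees.
- cutter2: One of the five loose hole cutters in the tub: short dark steel cylinder with small teeth, 24 mm diameter, 16 mm high, 40 g. Origin: centre of its underside (when upright). Oily and smooth: it starts to slide on the open floor at a tilt of 5 to 9 degrees, along a wall at up to 18 degrees.
- cutter3: One of the five loose hole cutters in the tub: short dark steel cylinder with small teeth, 24 mm diameter, 16 mm high, 40 g. Origin: centre of its underside (when upright). Oily and smooth: it starts to slide on the open floor at a tilt of 5 to 9 degrees, along a wall at up to 18 degrees.
- cutter4: One of the five loose hole cutters in the tub: short dark steel cylinder with small teeth, 24 mm diameter, 16 mm high, 40 g. Origin: centre of its underside (when upright). Oily and smooth: it starts to slide on the open floor at a tilt of 5 to 9 degrees, along a wall at up to 18 degrees.
- cutter5: One of the five loose hole cutters in the tub: short dark steel cylinder with small teeth, 24 mm diameter, 16 mm high, 40 g. Origin: centre of its underside (when upright). Oily and smooth: it starts to slide on the open floor at a tilt of 5 to 9 degrees, along a wall at up to 18 degrees.
- button_box: Yellow push-button box, fixed, 75 x 70 x 64 mm, at the other side of the tub from the mat. Leave alone. Origin: centre of the underside.
- gear: Dark gear wheel lying loose, 90 mm diameter, 20 mm high at the hub. Leave alone. Origin: centre of the underside.
- nut: Loose steel hexagon collet nut, 40 mm across flats, 24 mm high. Leave alone. Origin: centre of the underside.
- wrench: Loose wrench, 170 mm long, lying at the right. Leave alone. Origin: underside.
- oiler: Loose yellow oil bottle, 56 mm diameter, 140 mm high, at the left. Leave alone. Origin: centre of the underside.
Things that resemble listed ones, but are neither listed nor needed, are in the scene too. Several things look just like the sleeve: the one meant starts farthest to the robot's left. Of the things that look like the mat, the larger one is meant.

How it is judged:
By the outcome, as a careful person would: the job done as asked, in the order asked, and still so for the second after the job is handed in, while the arm keeps its last pose, push and grip.
It also fails if it takes over 51 s, if anything falls off the work surface, if the arm or the gripper's body presses on something with over 40 N, if the wrist force passes 120 N, or if a joint passes its speed limit or range.

ROBOT

A 6-joint arm with a two-finger parallel gripper is mounted at the origin on the work surface. World frame = base frame: x ahead of the robot, y to its left, z up, the work surface at z = 0. Lengths are in m, angles in degrees, forces in N, time in s.
With the tool pointing down it reaches from about 0.35 to 0.925 m from the base axis. Payload 6.4 kg.
Tool frame: the origin (TCP) lies on the centre line of the jaws, within the pads' length; the fingertips stand 11 mm ahead of it and the grasp point (between the pads) lies 8 mm behind it (tip_reach is the distance from the TCP to the fingertips, in m); z points along the fingers, y is the line along which they close (so a half turn about z gives the same grasp; the last joint's range is limited). The gripper opens to 85 mm and grips with 20 to 120 N. Pads are 22 mm wide; open, the fingers measure 114 mm over their backs; the gripper's body (76 mm by 85 mm) begins 54 mm behind the grasp point. The pads swing forward as they close: fully open they stand 13 mm farther back than shut.
Start: joints at [61.816, 14.043, 89.255, -0, 76.702, -9.975], TCP at [0.203, 0.617, 0.242] pointing down, gripper open.
Joint ranges: [-179.41, 179.41], [-58.25, 129.5], [7.25, 145.43], [-54.29, 234.29], [11.92, 165.04], [-157.13, 157.13]. Speed limits (degrees/s): [147.25, 147.25, 180, 180, 180, 180].

INTERFACE

Orientations are given as a 3x3 rotation matrix whose columns are the frame's x, y, z axes.
In Python, from rig import move_ptp, move_straight, move_j, open_gripper, grab, pause, inverse_kinematics, snapshot, IKError, close_job, current_t, current_q, current_qvel, current_tau, current_position, current_eef_rot, current_contact_force, current_torque, current_width, current_finger_force, tip_reach gives the robot as it stands. The module is installed in compiled form; this text tells all that it offers. Calls block until the motion is done:
- move_ptp(position, orientation): joint-space move of the TCP to a pose.
- move_straight(position, attitude=None, velocity=0.15, guard=None): straight line of the TCP; attitude=None keeps the orientation; velocity is the mean speed in m/s. With guard (N) it stops when the force on the tool has changed by that much, and returns True; else False.
- move_j(angles): joint-space move.
- open_gripper() and grab(): open the fingers fully, or close them until they stop; the grip force is fixed at half the most.
- pause(seconds).
- inverse_kinematics(position, orientation): joint angles nearest the present ones, or None.
- snapshot(name): name is "scene" or "top" or "wrist"; returns a dict with "color" (420x560x3 uint8, red, green, blue), "range_z" (420x560 float32, m along the optical axis (not along the pixel's ray), 0 where there is no reading), "mtx" (3x3 intrinsics, pixels), "k1" (the pictures are not rectified: a ray, as slopes to the right and down, at radius r is drawn at 1 + k1 r^2 times it, then the intrinsics apply), "R" (3x3) and "t" (3): a world point X has camera coordinates R X + t; the wrist camera has in their place "tool_from_camera" (4x4, takes a point from camera to tool coordinates, whose origin is the TCP and whose axes are the flange's). Camera axes: x right, y down, z forward; pixel columns grow to the right and rows downward; lengths in m; the calibration is good to about 2 mm. A picture is of the moment at which its call begins: read the wrist's pose just before it.
A pose or a line that the arm cannot do raises IKError and nothing moves.
- close_job(): hands the job in; it is judged then, once.
Readings, each from a call of its own:
- current_t(): time.
- current_q(): joint angles.
- current_qvel(): joint speeds.
- current_tau(): joint torques, N m.
- current_position(): TCP position.
- current_eef_rot(): TCP orientation.
- current_contact_force(): force on the tool from outside, world axes, zero at the start.
- current_torque(): the same for the moment, N m.
- current_width(): opening from 0.0 (shut) to 1.0 (fully open).
- current_finger_force(): force on a finger pad.
Only numpy, scipy, OpenCV 4.12 (cv2) and the standard library are available. Lean on these libraries where they do the work, as an engineer would, in place of code of your own. Each camera call takes 0.05 s, during which the arm holds its last target. There are 200 camera calls.

## Working session

There is one attempt and no reset: what is moved stays moved. The work goes in short steps, each a Python script; the robot and the scene stay as the last script left them, time stands still between calls to the robot, and variables do not carry over. Pictures are saved under pics/ and viewed, at most 10 in all, crops included, and the job is handed in when it is done.

```bash
mkdir -p pics
cat > h.py <<'E'
import numpy as np, cv2
from rig import *
def snap(n,f=None):
    p,R=current_position(),current_eef_rot()
    s=snapshot(n)
    if n=="wrist":
        T=np.eye(4);T[:3,:3]=R;T[:3,3]=p
        M=T@np.array(s["tool_from_camera"])
    else:
        M=np.eye(4);M[:3,:3]=np.array(s["R"]).T;M[:3,3]=-M[:3,:3]@np.array(s["t"])
    s["M"]=M
    if f: cv2.imwrite("pics/"+f+".png",s["color"][:,:,::-1])
    return s
def cloud(s):
    K=np.array(s["mtx"]);z=s["range_z"];h,w=z.shape
    v,u=np.mgrid[:h,:w]
    x=(u-K[0,2])/K[0,0];y=(v-K[1,2])/K[1,1]
    a,b=x.copy(),y.copy()
    for _ in range(10):
        k=1+s["k1"]*(a*a+b*b);a=x/k;b=y/k
    P=np.stack([a*z,b*z,z],-1)@s["M"][:3,:3].T+s["M"][:3,3]
    P[z<=0]=np.nan
    return P
E
python3 - <<'E'
from h import *
for n in("top","scene"):
    s=snap(n,n+"0");P=cloud(s);np.savez(n+"0.npz",P=P,c=s["color"]);print(n,s["M"].round(3).tolist(),s["k1"],s["mtx"])
print(current_t(),tip_reach() if callable(tip_reach) else tip_reach,current_eef_rot())
E
```

```text
top [[0.006, -0.996, 0.091, 0.396], [-1.0, -0.007, -0.018, 0.03], [0.018, -0.091, -0.996, 1.471], [0.0, 0.0, 0.0, 1.0]] -0.03499775415699671 [[540.47709094   0.         280.68684019]
 [  0.         540.47709094 208.87462404]
 [  0.           0.           1.        ]]
scene [[-0.376, 0.591, -0.714, 1.468], [0.926, 0.225, -0.302, 0.406], [-0.018, -0.775, -0.632, 0.921], [0.0, 0.0, 0.0, 1.0]] 0.015214231821344173 [[513.44095257   0.         281.67754538]
 [  0.         513.44095257 212.50822429]
 [  0.           0.           1.        ]]
0.1 0.011 [[-9.49920784e-01  3.12489616e-01 -8.62848426e-04]
 [ 3.12490627e-01  9.49919583e-01 -1.54752139e-03]
 [ 3.36052251e-04 -1.73965478e-03 -9.99998430e-01]]
```

View pics/top0.png

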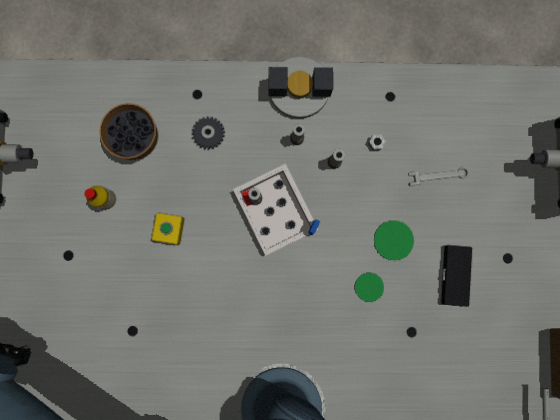

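View pics/scene0.png

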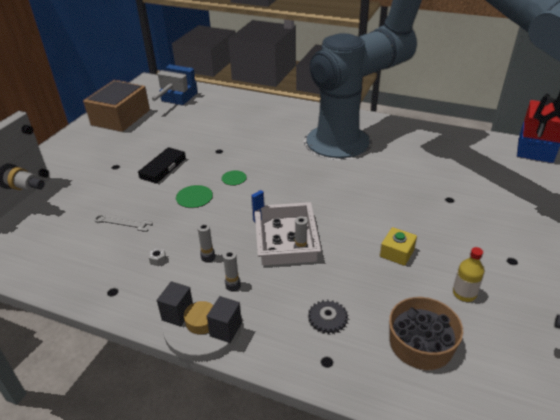

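The top view shows the tub centred near px (275,209), with the sleeve at (254,196) in the red corner and the blue grip at (314,227). The large mat is at (393,240), the small one at (369,287), the button box at (167,229), and the look-alike sleeves at (297,134) and (336,158). The scene view agrees with this.

Run:
```python
from h import *
for n in("top","scene"):
    d=np.load(n+"0.npz");P=d["P"];c=d["c"].astype(int);r,g,b=c[...,0],c[...,1],c[...,2]
    x,y,z=P[...,0],P[...,1],P[...,2]
    m=(g>r+50)&(g>b+40)&(z<.03)&(z>-.02)
    k,l,st,ce=cv2.connectedComponentsWithStats(m.astype(np.uint8))
    for i in range(1,k):
        if st[i,4]>100:
            q=P[l==i];print(n,"mat",((q.max(0)+q.min(0))/2).round(4),np.ptp(q,axis=0).round(3),np.median(q[:,2]).round(4))
    near=(np.hypot(x-.545,y-.04)<.2)
    q=P[near&(b>r+50)&(b>g+20)];print(n,"blue",len(q),q[q[:,2]>.085].mean(0).round(4),q[:,2].max().round(4))
    q=P[near&(r>g+60)&(r>b+60)];print(n,"red",len(q),np.median(q,0).round(4))
    w=near&(np.minimum(np.minimum(r,g),b)>150)
    q=P[w&(z>.036)&(z<.055)];print("rim",len(q),cv2.minAreaRect((q[:,:2]*1000).astype(np.float32)),np.median(q[:,2]))
    q=P[near&(z>.098)&(z<.125)];print("sleeve top",len(q),np.median(q,0).round(4),((q.max(0)+q.min(0))/2).round(4),np.ptp(q,axis=0).round(3))
    q=P[near&(z>.07)&(z<.098)&(b>r+50)];print("n",len(q))
    q=P[(abs(x-.3)<.02)&(abs(y-.1)<.05)];print("table",np.nanmedian(q[:,2]))
```

```text
top mat [ 0.448  -0.3054  0.004 ] [0.104 0.109 0.021] 0.0035
top mat [ 0.3204 -0.2367  0.0026] [0.075 0.077 0.022] 0.0022
top blue 74 [ 0.479  -0.081   0.0944] 0.1008
top red 43 [0.5709 0.0986 0.0046]
rim 916 ((528.1170654296875, 19.27068328857422), (195.38473510742188, 154.69390869140625), 26.64322853088379) 0.04409225103985914
sleeve top 182 [0.5656 0.0669 0.1073] [ 0.5998 -0.0008  0.1067] [0.268 0.179 0.017]
n 65
table -0.000940688582659388
scene mat [ 0.324  -0.2371  0.002 ] [0.075 0.072 0.012] 0.0025
scene mat [ 0.4504 -0.3054  0.0026] [0.109 0.106 0.012] 0.0032
scene blue 138 [ 0.4848 -0.0805  0.0919] 0.0974
scene red 0 [nan nan nan]
rim 672 ((526.6915893554688, 17.533309936523438), (202.74049377441406, 155.62686157226562), 26.655662536621094) 0.043455751735476444
sleeve top 167 [0.5721 0.0692 0.1065] [0.639  0.0181 0.1048] [0.189 0.141 0.013]
n 95
table -0.001225836593268248
  return _methods._mean(a, axis=axis, dtype=dtype,
  ret = um.true_divide(
```

```bash
cat >> h.py <<'E'
th=np.radians(26.65+180);u=np.array([np.cos(th),np.sin(th),0]);v=np.array([-u[1],u[0],0])
C=np.array([.5273,.0185,0])
def tub(x,y,z): return C+x*u+y*v+np.array([0,0,z])
piv=tub(-.09,-.07,0); hp=tub(.088,.068,.075)
dg=u+0; dg=.178*u+.138*v; dg/=np.linalg.norm(dg)   # pick corner -> grip
ax=np.cross(dg,[0,0,1]); 
def down(ydir,s=1):
    y=np.array([ydir[0],ydir[1],0])*s; y/=np.linalg.norm(y); z=np.array([0,0,-1.]); return np.column_stack([np.cross(y,z),y,z])
from scipy.spatial.transform import Rotation as Ro
def tiltR(a): # lifts grip side by a degrees
    R=Ro.from_rotvec(np.radians(a)*ax).as_matrix()
    return R
def tilt_pose(a,p0,R0):
    R=tiltR(a); return piv+R@(p0-piv),R@R0
E
python3 - <<'E'
from h import *
for n in("top","scene"):
    d=np.load(n+"0.npz");P=d["P"]; x,y,z=P[...,0],P[...,1],P[...,2]
    for zl,zh in((.1,.125),(.06,.1)):
        m=(np.hypot(x-.568,y-.08)<.05)&(z>zl)&(z<zh);q=P[m]
        print(n,len(q),np.median(q,0).round(4),((q.max(0)+q.min(0))/2).round(4),np.ptp(q,axis=0).round(3))
print("piv",piv,"hp",hp,"expected sleeve",tub(-.066,-.046,0))
print("lift check",tilt_pose(30,hp,np.eye(3))[0])
gs=np.array([.567,.082,.088]);
for s in(1,-1):
    R=down(dg,s)
    p0=hp+R[:,2]*.008
    print("tub",s,[None if (q:=inverse_kinematics(*tilt_pose(a,p0,R))) is None else np.round(q).tolist() for a in(0,15,30)])
    for nm,yd in(("x",(1,0)),("y",(0,1)),("dg",dg),("perp",ax)):
        R=down(yd,s)
        for g in(gs+[0,0,.12],gs,np.array([.449,-.3055,.1])):
            q=inverse_kinematics(g-[0,0,.008],R);print(nm,s,None if q is None else np.round(q).tolist())
E
```

```text
top 116 [0.5608 0.0733 0.1095] [0.5611 0.0745 0.1083] [0.031 0.028 0.014]
top 19 [0.5487 0.069  0.0791] [0.553  0.0727 0.0795] [0.014 0.028 0.038]
scene 108 [0.5652 0.0738 0.1084] [0.5615 0.0734 0.1058] [0.034 0.03  0.012]
scene 146 [0.5734 0.0781 0.0807] [0.5689 0.0753 0.0802] [0.02  0.028 0.04 ]
piv [0.57634094 0.12143195 0.        ] hp [ 0.47914951 -0.08174735  0.075     ] expected sleeve [0.56565556 0.08921669 0.        ]
lift check [ 0.50835281 -0.02069766  0.17756629]
tub 1 [[-23.0, 6.0, 119.0, -0.0, 55.0, 92.0], [-13.0, 5.0, 114.0, -16.0, 65.0, 110.0], [-3.0, 10.0, 106.0, -28.0, 78.0, 122.0]]Traceback (most recent call last):
  File "<stdin>", line 15, in <module>
  File "h.py", line 31, in down
    y=np.array([ydir[0],ydir[1],0])*s; y/=np.linalg.norm(y); z=np.array([0,0,-1.]); return np.column_stack([np.cross(y,z),y,z])
                                       ^^^^^^^^^^^^^^^^^^^^
numpy._core._exceptions._UFuncOutputCastingError: Cannot cast ufunc 'divide' output from dtype('float64') to dtype('int64') with casting rule 'same_kind'
```

```bash
sed -i 's/ydir\[1\],0\])/ydir[1],0.])/' h.py
python3 - <<'E'
from h import *
S=np.array([.5613,.0742,.080]); R=down((.2,1))
q=inverse_kinematics(S,R);print(np.round(q))
A=S+[0,0,.12]
move_ptp(A,R);print(current_t())
s=snap("wrist","w1");P=cloud(s);x,y,z=P[...,0],P[...,1],P[...,2]
q=P[(np.hypot(x-S[0],y-S[1])<.04)&(z>.1)&(z<.12)]
if len(q): print(len(q),((q.max(0)+q.min(0))/2).round(4),np.ptp(q,axis=0).round(3))
print(move_straight(S,velocity=.1,guard=15),current_position(),current_t())
E
```

```text
[ -4.  15. 107.  -0.  58. -83.]
2.425
1486 [0.5599 0.0743 0.1064] [0.031 0.031 0.013]
False [0.56193113 0.07417589 0.08079739] 3.825
```

View pics/w1.png

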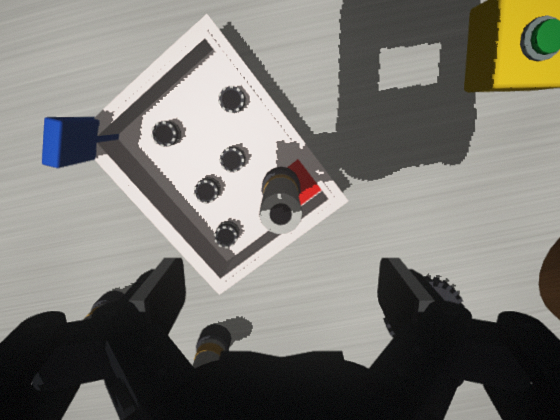

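The wrist view shows the sleeve top at px (280,212) between the jaws, five cutters inside the tub and the blue tab at (70,142). The measured sleeve position agrees within 1.5 mm, so I'll grip it.

Run:
```python
from h import *
grab();p0=np.array(current_position());print(current_width(),current_finger_force(),p0,current_t())
move_straight(p0+[0,0,.13],velocity=.12);print(current_width(),current_finger_force(),current_contact_force(),current_t())
M=np.array([.4492,-.3054,0])
T=np.array([M[0],M[1],p0[2]+.06])
R=current_eef_rot()
up=p0+[0,0,.13]
move_straight(np.array([M[0],M[1],up[2]]),velocity=.2);print(current_t())
move_straight(T,velocity=.12)
s=snap("scene","s2")
print(current_position(),current_t(),p0)
```

```text
0.35007605678465703 59.37111139297485 [0.56165239 0.07416358 0.08038755] 4.375
0.3510531511599238 59.4653445482254 [ 0.61308549 -0.11822383 -5.23041688] 5.6083
7.7417
[ 0.44985532 -0.3059832   0.14154819] 8.525 [0.56165239 0.07416358 0.08038755]
```

View pics/s2.png

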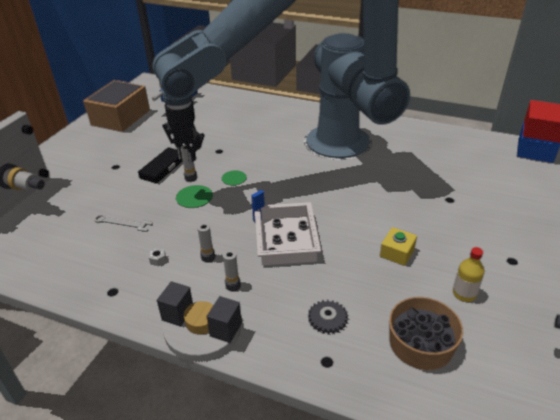

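The sleeve is held upright above the large mat: its foot is at px (190,178) and the mat at (194,196). I'll lower it with a force guard.

Run:
```python
from h import *
p=np.array(current_position()); x,y=.4492,-.3054
move_straight([x,y,.087],velocity=.08)
print(move_straight([x,y,.072],velocity=.012,guard=4),current_position(),current_contact_force(),current_t())
pause(.1)
open_gripper();print(current_position(),current_width(),current_t())
move_straight([x,y,.21],velocity=.15)
s=snap("wrist","w3");P=cloud(s);X,Y,z=P[...,0],P[...,1],P[...,2]
q=P[(np.hypot(X-x,Y-y)<.06)&(z>.09)&(z<.125)]
print(len(q),((q.max(0)+q.min(0))/2).round(4),np.ptp(q,axis=0).round(3),q[:,2].max())
q=P[(np.hypot(X-x,Y-y)<.06)&(z>.08)&(z<.1)];print(np.median(q,0))
# tub refresh
s=snap("top","t3");P=cloud(s);c=s["color"].astype(int);X,Y,z=P[...,0],P[...,1],P[...,2]
q=P[(np.hypot(X-.545,Y-.04)<.2)&(c.min(-1)>150)&(z>.036)&(z<.055)];print(len(q),cv2.minAreaRect((q[:,:2]*1000).astype(np.float32)))
print(current_t())
```

```text
True [ 0.44913582 -0.30537313  0.07934792] [-0.03649433  0.77775449  5.54335879] 10.0667
[ 0.4479548  -0.30410845  0.07759937] 0.9991039913587705 10.75
1443 [ 0.4476 -0.3052  0.1008] [0.031 0.031 0.021] 0.11144587591715358
[ 0.43404824 -0.30278375  0.09027388]
1042 ((528.6297607421875, 19.401939392089844), (195.8685302734375, 155.390869140625), 26.942811965942383)
11.8833
```

View pics/w3.png

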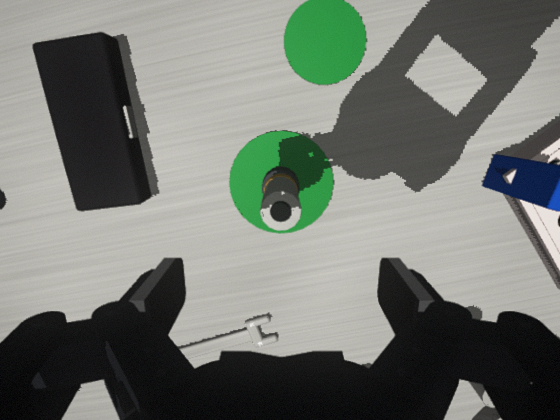

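The sleeve stands upright near the mat's centre, with its foot at px (280,185) in a mat centred at (282,181). Next is the grip.

Run:
```python
from h import *
R=down(dg,-1); p0=hp+[0,0,-.008]
print([np.round(q).tolist() if (q:=inverse_kinematics(*tilt_pose(a,p0,R))) is not None else None for a in(0,15,30)])
move_ptp(p0+[0,0,.12],R);print(current_t())
s=snap("wrist","w4");P=cloud(s);c=s["color"].astype(int);X,Y,z=P[...,0],P[...,1],P[...,2]
b=(c[...,2]>c[...,0]+50)&(z>.085)&(z<.105)&(np.hypot(X-hp[0],Y-hp[1])<.06)
q=P[b];print(len(q),np.median(q[:,2]),cv2.minAreaRect((q[:,:2]*1000).astype(np.float32)),hp)
print(np.degrees(np.arctan2(dg[1],dg[0])),current_position())
```

```text
[[-23.0, 6.0, 119.0, -0.0, 55.0, -88.0], [-13.0, 5.0, 114.0, -16.0, 65.0, -70.0], [-3.0, 10.0, 106.0, -28.0, 78.0, -58.0]]
12.7917
765 0.09517590297673956 ((479.672607421875, -81.52613067626953), (13.162822723388672, 32.34955978393555), 64.11612701416016) [ 0.47914951 -0.08174735  0.075     ]
-115.56426203920674 [ 0.479427   -0.08279389  0.1871953 ]
```

View pics/w4.png

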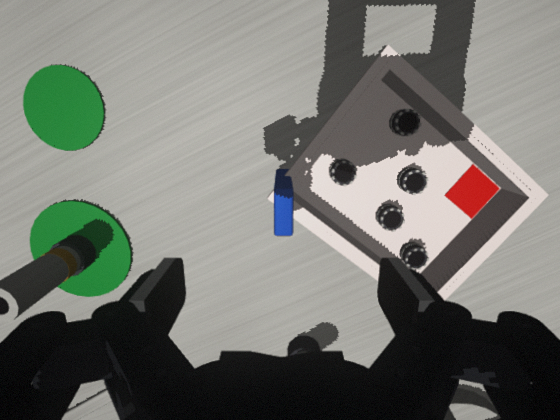

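The tab is at px (284,203), within 1 mm and 1.5° of the model, and it lies between the open jaws. I'll descend, grip, and tilt along the arc.

Run:
```python
from h import *
p=np.array([.4794,-.0816,.067])
print(move_straight(p,velocity=.1,guard=15),current_t())
grab();pause(.1)
p0=np.array(current_position());R0=np.array(current_eef_rot())
print(p0,current_width(),current_finger_force(),current_contact_force(),current_t())
for a in(6,12,18,24,30):
    pp,RR=tilt_pose(a,p0,R0);move_straight(pp,RR,velocity=.04)
    print(a,np.round(current_contact_force(),1),np.linalg.norm(current_torque()).round(2),round(current_width(),3),current_t())
pause(.5)
for n in("top","scene"): snap(n,n+"5")
a,b=cv2.imread("pics/top5.png")[120:300,190:390],cv2.imread("pics/scene5.png")[130:310,200:400]
cv2.imwrite("pics/c5.png",cv2.resize(np.hstack([a,b]),None,fx=2,fy=2,interpolation=cv2.INTER_CUBIC))
snap("wrist","w5")
```

```text
False 14.1917
[ 0.47957943 -0.08148723  0.06719479] 0.15358714520159153 59.52317297458649 [0.29515696 2.33237631 0.50101319] 14.9417
6 [ 0.7  0.1 -3.8] 0.12 0.157 15.7083
12 [-0.2  0.3 -4.6] 0.08 0.157 16.475
18 [ 0.5  1.1 -5.4] 0.25 0.155 17.2417
24 [-0.5  0.4 -5.2] 0.29 0.157 18.0083
30 [ 1.1  1.1 -6.8] 0.43 0.154 18.775
```

View pics/c5.png

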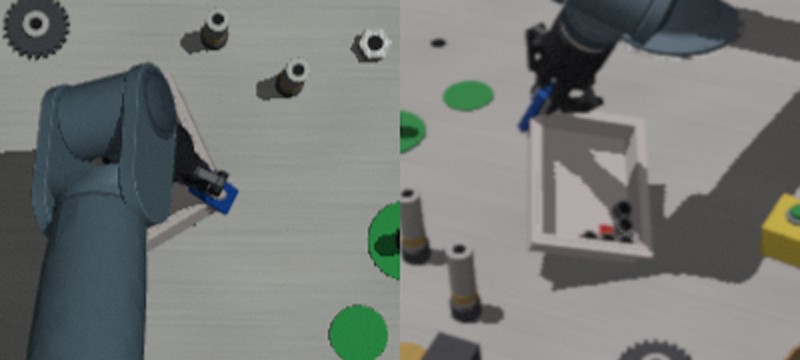

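View pics/w5.png

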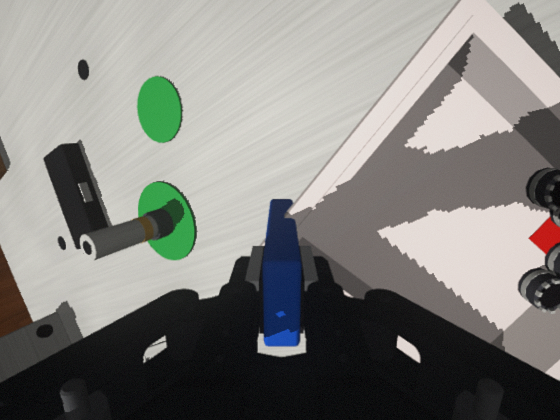

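The cutters have gathered by the red corner, in the right crop around px (588–627, 208–240). The vertical load suggests the pivot corner may be slightly off the bench, so I'll measure it.

Run:
```python
from h import *
f=[current_contact_force()]
s=snap("scene");P=cloud(s);c=s["color"].astype(int)
cv2.imwrite("pics/c6.png",cv2.resize(s["color"][185:265,255:335,::-1],None,fx=7,fy=7,interpolation=cv2.INTER_CUBIC))
# predicted vs measured in tub frame, using pose implied by tool
R=tiltR(30);B=np.column_stack([u,v,[0,0,1]])
Q=((P-piv)@R)@B+[-.09,-.07,0]
m=(c.min(-1)>140)&(abs(Q[...,0])<.1)&(abs(Q[...,1])<.08)&(np.nan_to_num(Q[...,2])>.037)&(np.nan_to_num(Q[...,2])<.06)
q=Q[m];print("rim",len(q),np.median(q,0),cv2.minAreaRect((q[:,:2]*1000).astype(np.float32)))
A=np.column_stack([q[:,:2],np.ones(len(q))]);print("rim plane",np.linalg.lstsq(A,q[:,2],rcond=None)[0])
mf=(abs(Q[...,0])<.08)&(abs(Q[...,1])<.06)
q=Q[mf&(np.nan_to_num(Q[...,2])<.012)];A=np.column_stack([q[:,:2],np.ones(len(q))]);print("floor plane",len(q),np.median(q[:,2]),np.linalg.lstsq(A,q[:,2],rcond=None)[0])
w=P[m];w=w[np.argsort(np.hypot(*(w[:,:2]-piv[:2]).T))[:8]];print("rim corner",w.mean(0),piv)
d=mf&(c.max(-1)<90)&(np.nan_to_num(Q[...,2])>.012)&(np.nan_to_num(Q[...,2])<.03)
k,l,st,ce=cv2.connectedComponentsWithStats(d.astype(np.uint8))
for i in range(1,k):
    if st[i,4]>5: print("dark",st[i,4],(np.median(Q[l==i],0)*1000).round())
print(f,current_t())
```

```text
rim 827 [-0.03079632  0.03281669  0.0425526 ] ((-0.0384979248046875, 1.378692626953125), (157.30125427246094, 197.0695343017578), 89.83967590332031)
rim plane [ 2.19499267e-04 -8.56853879e-05  4.25994388e-02]
floor plane 2211 0.003137683801259463 [-0.08410631 -0.47065515 -0.00464772]
rim corner [0.58661022 0.13024622 0.04081143] [0.57634094 0.12143195 0.        ]
dark 159 [-48. -49.  20.]
dark 14 [-68.  -5.  20.]
[array([-0.05480772,  0.339366  , -5.79770483])] 19.475
```

View pics/c6.png

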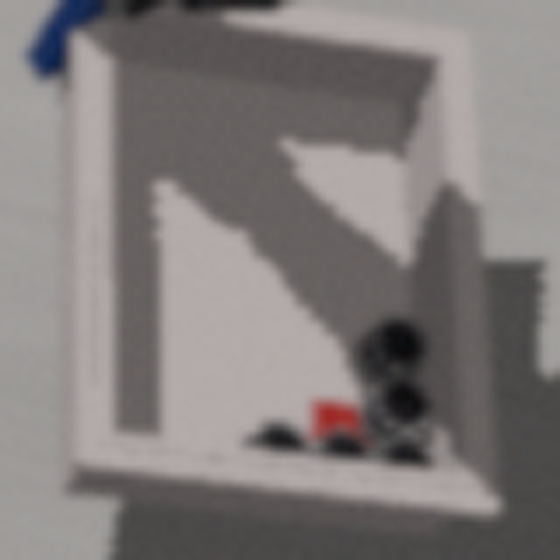

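All five cutters are packed along the two walls at the pick corner and the tilt is about 30°. The tool carries nearly the whole weight, so I'll lower gently until the corner bears on the bench, then hand in.

Run:
```python
from h import *
p=np.array(current_position());print(p)
print(move_straight(p-[0,0,.005],velocity=.008,guard=2.5),np.array(current_position())-p,current_t())
pause(.5)
F=[]
for _ in range(5): F.append(current_contact_force());pause(.05)
print(np.mean(F,0).round(2),current_width(),current_finger_force())
Rn=np.array(current_eef_rot());print("tilt",np.degrees(np.arccos(-Rn[2,2])),current_t())
s=snap("scene");P=cloud(s);c=s["color"].astype(int)
R=tiltR(30);B=np.column_stack([u,v,[0,0,1]]);Q=((P-piv)@R)@B+[-.09,-.07,0];zz=np.nan_to_num(Q[...,2])
m=(c.min(-1)>140)&(abs(Q[...,0])<.1)&(abs(Q[...,1])<.08)&(zz>.033)&(zz<.06)
q=Q[m];A=np.column_stack([q[:,:2],np.ones(len(q))]);print(np.linalg.lstsq(A,q[:,2],rcond=None)[0])
cv2.imwrite("pics/c7.png",s["color"][:,:,::-1])
```

```text
[ 0.50705447 -0.02405434  0.17060226]
True [-0.0005679  -0.00030602 -0.00149178] 19.7833
[-0.96 -4.48  5.37] 0.15650210947978904 59.89232361316681
tilt 30.092809354720494 20.5333
[-0.00411002 -0.00153083  0.04110848]
```

View pics/c7.png

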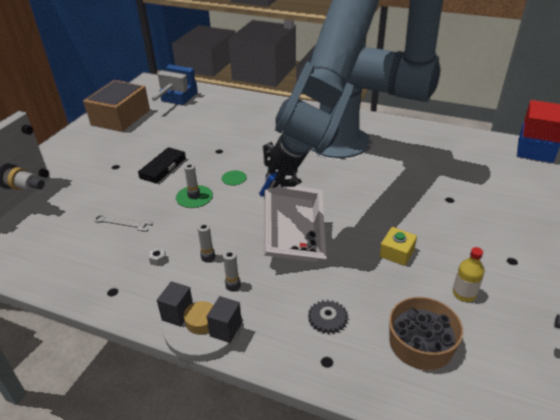

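The corner now bears on the bench, the tilt is 30.1°, the five cutters are in the corner near px (305,243), and the sleeve stands on the mat at (192,180).

```bash
python3 -c "
from rig import *
print(abs(current_qvel()).max(),current_t());print(close_job())"
```

```text
0.1251907942095485 20.5833
the job is handed in; nothing more can be done
None
```

I handed the job in at about 20.6 s: the sleeve stands upright on the larger green mat, and the tub is held still at 30° with its red corner on the bench and all five cutters packed into that corner.

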